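Sweep the plaster chips off the casting board into the scrap tray

ROBOT

A 7-joint arm with a two-finger parallel gripper is mounted at the origin on the work surface. World frame = base frame: x ahead of the robot, y to its left, z up, the work surface at z = 0. Lengths are in m, angles in rad, forces in N, time in s.
With the tool pointing down it reaches from about 0.425 to 0.875 m from the base axis. Payload 9.9 kg.
Tool frame: the origin (TCP) lies at the very end of the fingers, on their centre line; the grasp point (between the pads) lies 19 mm behind it; z points along the fingers, y is the line along which they close (so a half turn about z gives the same grasp; the last joint's range is limited). The gripper opens to 85 mm and grips with 20 to 120 N. Pads are 22 mm wide; open, the fingers measure 114 mm over their backs; the gripper's body (76 mm by 85 mm) begins 54 mm behind the grasp point. The pads swing forward as they close: fully open they stand 13 mm farther back than shut.
Start: joints at [1.153, 0.576, 0.025, 1.437, -0.015, 1.129, -0.057], TCP at [0.221, -0.638, 0.231] pointing down, gripper open.
Joint ranges: [-2.76, 2.76], [-0.34, 2.15], [-1.52, 1.57], [0.19, 2.46], [-1.09, 4.23], [0.17, 1.99], [-2.82, 2.82]. Speed limits (rad/s): [2.22, 2.22, 3.01, 3.01, 3.14, 3.14, 3.14].

INTERFACE

Orientations are given as a unit quaternion [x, y, z, w].
In Python, from workcell import r gives the robot as it stands. The module is installed in compiled form; this text tells all that it offers.
- The arm moves only by the tool servo_tool, never from a script. Its argument "commands" is a list of rows, each a list of 7 numbers: the turn, a rotation vector about the world's x, y, z in rad, then the shift along the world's x, y, z in mm, then the gripper command: -1 is shut, 1 is fully open, values between are in proportion. A call has 1 to 8 rows; each row is the pose to reach, as a shift and turn from the pose commanded when the call began; what a row does not reach only later rows make up. A row lasts 1/12 s, in which the tool goes at most 41.7 mm and 7.16 degrees, less where a joint would pass 70% of its speed; a pose out of reach is approached as far as the arm can. A call with a gripper value outside its range is refused whole. The fingers move at their own pace and stop on an object; "force" is the grip in N (left out, the last holds). Time passes only in rows, so rows that repeat a pose let the fingers close. It gives the time, the measured TCP pose, the force, the opening and the grip force at its end, in the units of the state.
- r.get_obs(): the state, without advancing time (a new reading comes with each control period).
- r.capture(name): name is "scene" or "side" or "wrist"; returns a dict with "frame" (480x640x3 uint8, blue, green, red), "K" (3x3 intrinsics, pixels), "cam_to_world" (4x4, takes a point from camera to world coordinates). Camera axes: x right, y down, z forward; pixel columns grow to the right and rows downward; lengths in m; the calibration is good to about 2 mm. A picture is of the moment at which its call begins. There is no depth.
- r.close_job(): hands the job in; it is judged then, once.
The state is a dict: "t": time; "joint_positions": joint angles; "joint_velocities": joint speeds; "effort": joint torques, N m; "position": TCP position; "ee_rot": TCP orientation; "force": force on the tool from outside, world axes, zero at the start; "ft_torque": the same for the moment, N m; "gripper_width": finger opening in m; "gripper_force": force on a finger pad.
Only numpy, scipy, OpenCV 4.12 (cv2) and the standard library are available. Lean on these libraries where they do the work, as an engineer would, in place of code of your own. Each camera call takes 0.05 s, during which the arm holds its last target. There are 200 camera calls.

TASK

Clear the casting board: with the fingertips, sweep the four loose plaster chips along the board and off its open end so that they drop into the steel scrap tray there. Only push the chips, never pick one up, and leave the mould half and the mixing bowl standing where they are.

Things in the scene. Friction and masses are not known exactly. Their poses are not given: they have to be found in the camera images.
- board: Dark film-faced plywood casting board, 300 mm (its x) by 320 mm (its y), fixed, lying on two timber bearers. Origin on the bench under its centre, z up. The flat working surface is 63 mm above the bench. A pale wooden batten 18 mm wide stands 20 mm high along each of its two x edges (inner faces at x = -132 and +132 mm); the two ends at y = -160 and +160 mm are open.
- tray: Shallow open steel scrap tray, 320 mm (its x, parallel to the board's x) by 150 mm (its y), 40 mm high, 3 mm walls, fixed. Origin at its underside centre, on the bench. It stands at one open end of the board (either the +y or the -y end), its near wall tucked 10 mm in beneath the overhanging edge and below the working surface, so that whatever passes that edge drops into it.
- bowl: Black rubber plaster-mixing bowl, 120 mm across the rim, 56 mm high, loose, standing on the bench at the other open end of the board, 5 mm from it. Origin at its underside centre. Stays where it is.
- mould: Small plaster mould half with a grey rubber lining, a white block 56 mm (its x) by 90 mm (its y) by 38 mm high (keys to 42 mm), 0.2 kg, loose, standing near the middle of the board. Origin at its underside centre. Stays where it is.
- chip1_mid (a point): Centre (half-way up) of a loose broken chip of white plaster with a flat underside, about 40 x 30 x 15 mm (length, width, height), 12 to 21 g, lying flat on the board. It slides when pushed, and can turn and slip off sideways if pushed off-centre. Two chips lie between the mould and the near batten, two between the mould and the far batten, one towards each end.
- chip2_mid (a point): Centre (half-way up) of a loose broken chip of white plaster with a flat underside, about 34 x 30 x 16 mm (length, width, height), 12 to 21 g, lying flat on the board. It slides when pushed, and can turn and slip off sideways if pushed off-centre. Two chips lie between the mould and the near batten, two between the mould and the far batten, one towards each end.
- chip3_mid (a point): Centre (half-way up) of a loose broken chip of white plaster with a flat underside, about 38 x 32 x 14 mm (length, width, height), 12 to 21 g, lying flat on the board. It slides when pushed, and can turn and slip off sideways if pushed off-centre. Two chips lie between the mould and the near batten, two between the mould and the far batten, one towards each end.
- chip4_mid (a point): Centre (half-way up) of a loose broken chip of white plaster with a flat underside, about 36 x 28 x 16 mm (length, width, height), 12 to 21 g, lying flat on the board. It slides when pushed, and can turn and slip off sideways if pushed off-centre. Two chips lie between the mould and the near batten, two between the mould and the far batten, one towards each end.

How it is judged:
By the outcome, as a careful person would: the job done as asked, in the order asked, and still so for the second after the job is handed in, with the robot touching nothing.
It also fails if it takes over 64 s, if anything falls off the work surface, if the arm or the gripper's body presses on something with over 40 N, if the wrist force passes 120 N, or if a joint passes its speed limit or range.

## Working session

There is one attempt and no reset: what is moved stays moved. The work goes in short steps, Python scripts to look and compute and a tool call to move; the robot and the scene stay as the last step left them, time stands still between calls to the robot, and variables do not carry over. Pictures are saved under pics/ and viewed, at most 10 in all, crops included, and the job is handed in when it is done.

Besides the shell and the picture viewer there is one more tool, called after "Request:" in YAML: its name, and indented under it one key for each argument. servo_tool: Moves the arm, as the interface text tells. Its arguments: {"type":"object","properties":{"commands":{"type":"array"},"force":{"type":"number"}},"required":["commands"]}

```bash
mkdir -p pics; python3 - <<'E'
from workcell import r
import cv2,numpy as np
for n in ("scene","side"):
    c=r.capture(n); cv2.imwrite(f"pics/{n}0.png",c["frame"]); np.savez(f"{n}0.npz",**c)
    print(n,c["K"].round(1).tolist(),c["cam_to_world"].round(3).tolist())
print(r.get_obs())
E
```

```text
scene [[445.5, 0.0, 322.7], [0.0, 445.5, 238.2], [0.0, 0.0, 1.0]] [[-0.737, 0.523, -0.429, 0.833], [0.676, 0.564, -0.474, 0.32], [-0.006, -0.639, -0.769, 0.596], [0.0, 0.0, 0.0, 1.0]]
side [[465.6, 0.0, 325.3], [0.0, 465.6, 237.7], [0.0, 0.0, 1.0]] [[-0.875, -0.365, 0.318, 0.35], [-0.483, 0.683, -0.547, 0.391], [-0.017, -0.632, -0.774, 0.581], [0.0, 0.0, 0.0, 1.0]]
{'t': 0.1, 'joint_positions': array([ 1.15319206,  0.57646997,  0.02487813,  1.43781397, -0.01502049,
        1.1290056 , -0.05646453]), 'joint_velocities': array([-0.00162153, -0.00101681, -0.00128356, -0.00188881,  0.00106929,
        0.00018169, -0.00097826]), 'effort': array([ 6.07678332e-03, -7.67306685e+01,  2.25835562e+00, -2.86605352e+01,
        1.59889797e-02,  8.70555727e-03,  7.51406515e-05]), 'position': array([ 0.22102078, -0.63736169,  0.23051838]), 'ee_rot': array([ 9.86101076e-01,  1.66144805e-01, -1.62955058e-04, -7.38142211e-04]), 'force': array([0.31334714, 0.10576606, 0.83681486]), 'ft_torque': array([ 0.02281141,  0.0139346 , -0.00388018]), 'gripper_force': 0.0, 'gripper_width': 0.0855489637483113}
```

View pics/scene0.png

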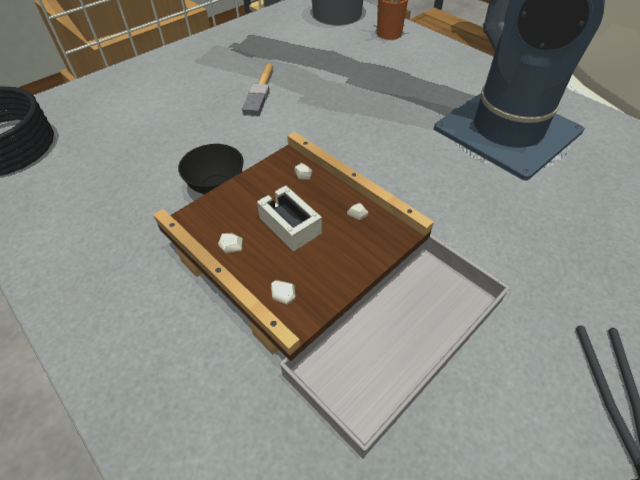

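View pics/side0.png

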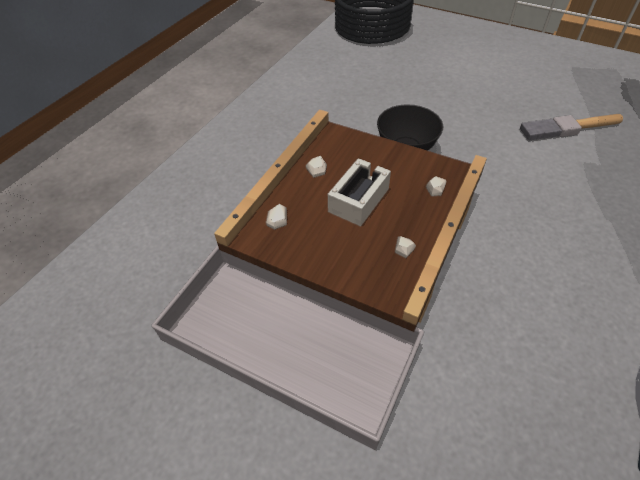

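The scene view shows the board with chips at about (303,171), (358,211), (231,243), (283,292), the mould at (290,216), the bowl at (211,170) and the tray at (395,335). The side view shows the same chips at (437,186), (405,246), (316,166), (277,216). The tray is at the end opposite the bowl.

```bash
cat > h.py <<'E'
import cv2,numpy as np
def ray(c,uv,z):
    uv=np.atleast_2d(uv).astype(float); T=c["cam_to_world"]
    d=np.c_[uv,np.ones(len(uv))]@np.linalg.inv(c["K"]).T@T[:3,:3].T
    return (T[:3,3]+d*((z-T[2,3])/d[:,2])[:,None])[:,:2]
def proj(c,P):
    P=np.atleast_2d(P); T=c["cam_to_world"]; q=(P-T[:3,3])@T[:3,:3]; q=q@c["K"].T
    return q[:,:2]/q[:,2:]
def blobs(m,a):
    cs,_=cv2.findContours(m.astype(np.uint8),cv2.RETR_EXTERNAL,cv2.CHAIN_APPROX_NONE)
    return [k[:,0,:] for k in cs if cv2.contourArea(k)>a]
E
cat > a.py <<'E'
from h import *
for n in ("scene","side"):
    c=dict(np.load(n+"0.npz")); f=c["frame"]; h=cv2.cvtColor(f,cv2.COLOR_BGR2HSV)
    print(n)
    bat=(h[...,0]>12)&(h[...,0]<26)&(h[...,1]>80)&(h[...,2]>120)
    for k in blobs(bat,600):
        w=ray(c,k,.083).astype(np.float32)
        (x,y),s,a=cv2.minAreaRect(w); print(" batten",k.mean(0).round(),round(x,3),round(y,3),np.round(s,3),round(a,1))
    wh=(h[...,1]<45)&(h[...,2]>165)
    for k in blobs(wh,60):
        if len(k)>200 : continue
        w=ray(c,k,.070).astype(np.float32)
        (x,y),s,a=cv2.minAreaRect(w); print(" white",k.mean(0).round(),round(x,3),round(y,3),np.round(s,3),round(a,1))
E
python3 a.py
```

```text
scene
 batten [226. 278.] 0.695 -0.053 [0.02 0.32] 2.0
 batten [361. 180.] 0.414 -0.062 [0.019 0.322] 2.1
 batten [443.  25.] -0.148 -0.288 [0.102 0.182] 0.0
 white [282. 290.] 0.646 0.029 [0.036 0.031] 51.6
 white [230. 242.] 0.648 -0.096 [0.03  0.035] 47.2
 white [358. 209.] 0.457 -0.009 [0.024 0.023] 80.5
 white [303. 168.] 0.458 -0.147 [0.025 0.02 ] 84.2
 white [258.  88.] 0.358 -0.406 [0.03  0.033] 39.5
 white [593.  96.] -0.128 0.085 [0.147 0.046] 67.1
side
 batten [445. 236.] 0.411 -0.065 [0.019 0.321] 2.0
 batten [271. 173.] 0.693 -0.054 [0.018 0.321] 2.0
 white [405. 244.] 0.457 -0.01 [0.026 0.02 ] 87.1
 white [276. 215.] 0.645 0.025 [0.024 0.042] 22.7
 white [438. 183.] 0.46 -0.147 [0.022 0.028] 5.1
 white [317. 165.] 0.647 -0.098 [0.025 0.038] 45.2
```

Request:
servo_tool:
  commands:
    - [0,0,0.64,118,290,0,-0.5]
    - [0,0,0.64,118,290,0,-0.5]
    - [0,0,0.64,118,290,0,-0.5]
    - [0,0,0.64,118,290,0,-0.5]
    - [0,0,0.64,118,290,0,-0.5]
    - [0,0,1.272,237,580,-30,-0.5]
    - [0,0,1.272,237,580,-30,-0.5]
    - [0,0,1.272,237,580,-30,-0.5]

```text
t: 0.77
position: [0.3471, -0.3274, 0.2222]
ee_rot: [0.784, 0.621, -0.0, 0.0]
force: [0.6, 0.6, 0.2]
gripper_width: 0.0211
gripper_force: 0.0
```

```bash
cat > o.py <<'E'
from workcell import r
import numpy as np
o=r.get_obs(); q=o["ee_rot"]; print(o["t"],o["position"].round(4),q.round(4),"yaw",np.degrees(2*np.arctan2(q[1],q[0])).round(2),o["joint_positions"].round(2),o["gripper_width"])
E
python3 o.py
```

```text
0.7667 [ 0.3471 -0.3274  0.2222] [ 7.839e-01  6.209e-01 -1.000e-04  1.000e-04] yaw 76.77 [ 0.88  0.3  -0.3   1.95  0.11  0.91  0.3 ] 0.021123251383723833
```

Request:
servo_tool:
  commands:
    - [0,0,0.24,105,250,-60,-0.5]
    - [0,0,0.24,105,250,-60,-0.5]
    - [0,0,0.24,105,250,-60,-0.5]
    - [0,0,0.24,105,250,-60,-0.5]
    - [0,0,0.24,105,250,-60,-0.5]
    - [0,0,0.24,105,250,-60,-0.5]
    - [0,0,0.24,105,250,-60,-0.5]
    - [0,0,0.24,105,250,-60,-0.5]

```text
t: 1.43
position: [0.4537, -0.0732, 0.1616]
ee_rot: [0.703, 0.711, 0.001, -0.001]
force: [-0.8, 0.3, -0.4]
gripper_width: 0.0215
gripper_force: 0.0
```

```bash
python3 o.py
```

```text
1.4333 [ 0.4537 -0.0732  0.1616] [ 0.7032  0.711   0.0013 -0.0009] yaw 90.63 [ 0.37  0.37 -0.42  2.07  0.21  0.75 -0.17] 0.021546840422715055
```

Request:
servo_tool:
  commands:
    - [0,0,0.02,4,15,-40,-0.5]
    - [0,0,0.02,4,15,-70,-0.5]
    - [0,0,0.02,4,15,-85,-0.5]
    - [0,0,0.02,4,15,-89,-0.5]
    - [0,0,0.02,4,15,-89,-0.5]
    - [0,0,0.02,4,15,-89,-0.5]

```text
t: 1.93
position: [0.4562, -0.0648, 0.0739]
ee_rot: [0.699, 0.715, 0.0, 0.0]
force: [-0.4, 1.0, 0.0]
gripper_width: 0.0214
gripper_force: 0.0
```

```bash
python3 o.py; python3 - <<'E'
from workcell import r
import cv2
cv2.imwrite("pics/s1.png",r.capture("side")["frame"][80:340,180:520].repeat(2,0).repeat(2,1))
E
```

```text
1.9333 [ 0.4562 -0.0648  0.0739] [6.991e-01 7.150e-01 0.000e+00 2.000e-04] yaw 91.29 [ 0.28  0.51 -0.34  2.16  0.34  0.52 -0.29] 0.021445118670373766
```

View pics/s1.png

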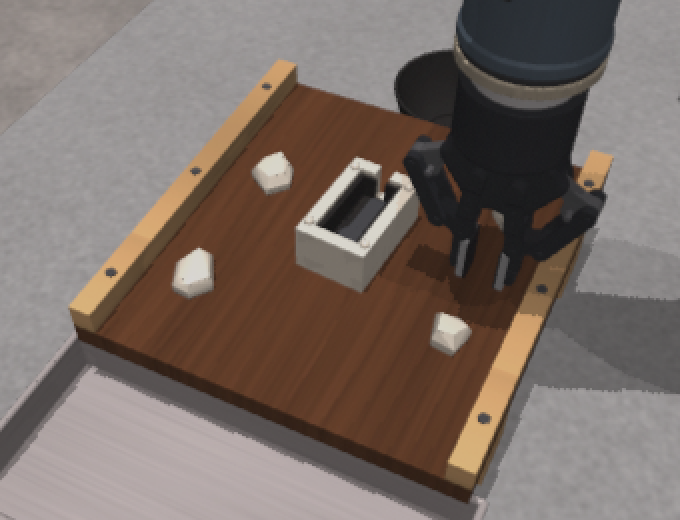

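Request:
servo_tool:
  commands:
    - [0,0,0.012,0,4,-5,-0.5]
    - [0,0,0.012,0,14,-5,-0.5]
    - [0,0,0.012,0,26,-5,-0.5]
    - [0,0,0.012,-1,38,-5,-0.5]
    - [0,0,0.012,-1,50,-5,-0.5]
    - [0,0,0.012,-2,62,-5,-0.5]
    - [0,0,0.012,-2,74,-5,-0.5]
    - [0,0,0.012,-3,86,-5,-0.5]

```text
t: 2.65
position: [0.4532, 0.0231, 0.0689]
ee_rot: [0.694, 0.72, 0.001, 0.0]
force: [0.2, 0.8, -0.4]
gripper_width: 0.0214
gripper_force: 0.1
```

```bash
python3 o.py; python3 - <<'E'
from workcell import r
import cv2
cv2.imwrite("pics/s2.png",r.capture("side")["frame"][80:340,180:520].repeat(2,0).repeat(2,1))
E
```

```text
2.65 [0.4532 0.0231 0.0689] [6.944e-01 7.196e-01 6.000e-04 3.000e-04] yaw 92.04 [ 0.07  0.51 -0.32  2.19  0.33  0.49 -0.47] 0.02142511436109512
```

View pics/s2.png

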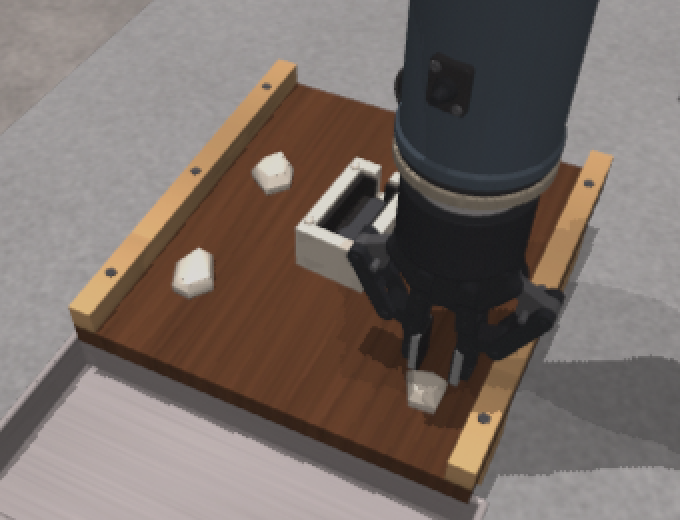

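The chip is just ahead of the fork at about (427,390) in the crop, slightly to the mould side of the fork's centre, and is sliding as it should.

Request:
servo_tool:
  commands:
    - [0,0,0,1,12,0,-0.5]
    - [0,0,0,1,24,0,-0.5]
    - [0,0,0,1,36,0,-0.5]
    - [0,0,0,1,48,0,-0.5]
    - [0,0,0,1,60,0,-0.5]
    - [0,0,0,1,72,0,-0.5]
    - [0,0,0,1,84,0,-0.5]
    - [0,0,0,1,96,0,-0.5]

```text
t: 3.37
position: [0.4539, 0.1187, 0.0688]
ee_rot: [0.694, 0.72, 0.0, 0.0]
force: [0.4, 0.0, -0.7]
gripper_width: 0.0212
gripper_force: 0.0
```

```bash
python3 o.py; python3 - <<'E'
from workcell import r
import cv2
cv2.imwrite("pics/s3.png",r.capture("side")["frame"][120:440,150:500].repeat(2,0).repeat(2,1)[:600])
E
```

```text
3.3667 [0.4539 0.1187 0.0688] [6.945e-01 7.195e-01 4.000e-04 1.000e-04] yaw 92.03 [-0.14  0.52 -0.31  2.15  0.31  0.51 -0.65] 0.021242706969385468
```

View pics/s3.png

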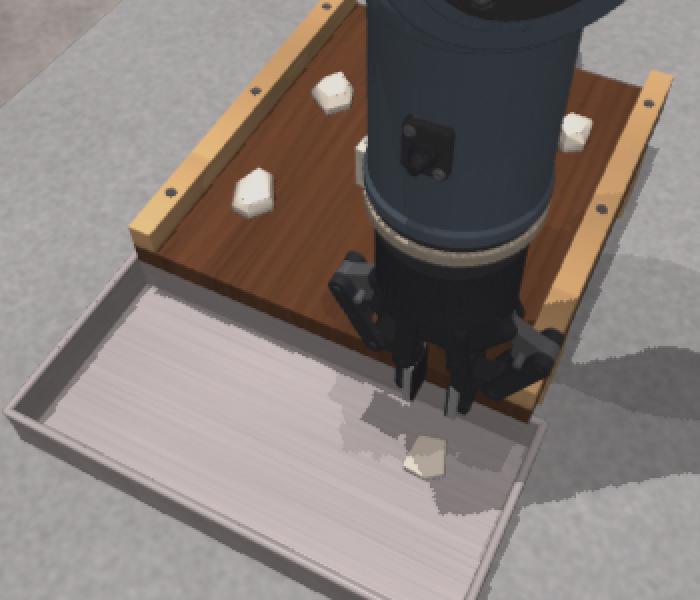

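The first chip lies in the tray at about (425,457) in the crop. Next I go back behind the second chip in this lane.

Request:
servo_tool:
  commands:
    - [0,0,0,1,-5,40,-0.5]
    - [0,0,0,2,-35,70,-0.5]
    - [0,0,0,3,-70,75,-0.5]
    - [0,0,0,4,-105,75,-0.5]
    - [0,0,0,4,-140,75,-0.5]
    - [0,0,0,5,-175,75,-0.5]
    - [0,0,0,6,-210,75,-0.5]
    - [0,0,0,7,-245,75,-0.5]

```text
t: 4.08
position: [0.4605, -0.1293, 0.1438]
ee_rot: [0.695, 0.719, 0.0, 0.0]
force: [0.7, 0.4, 0.4]
gripper_width: 0.0216
gripper_force: 0.0
```

Request:
servo_tool:
  commands:
    - [0,0,0,2,-30,0,-0.5]
    - [0,0,0,2,-60,0,-0.5]
    - [0,0,0,2,-70,0,-0.5]
    - [0,0,0,2,-70,-30,-0.5]
    - [0,0,0,2,-70,-60,-0.5]
    - [0,0,0,2,-70,-75,-0.5]
    - [0,0,0,2,-70,-75,-0.5]
    - [0,0,0,2,-70,-75,-0.5]

```text
t: 4.75
position: [0.4625, -0.1969, 0.0683]
ee_rot: [0.694, 0.72, -0.0, -0.001]
force: [0.1, -0.1, 0.9]
gripper_width: 0.0214
gripper_force: 0.0
```

```bash
python3 o.py; cat > chk.py <<'E'
import sys
from workcell import r
from h import *
for n in ("scene","side"):
    c=r.capture(n); h=cv2.cvtColor(c["frame"],cv2.COLOR_BGR2HSV)
    wh=(h[...,1]<45)&(h[...,2]>130)
    for k in blobs(wh,60):
        if len(k)>200: continue
        for z in (.07,):
            w=ray(c,k,z).astype(np.float32); (x,y),s,a=cv2.minAreaRect(w)
            if .4<x<.72 and -.22<y<.26: print(n,k.mean(0).round(),round(x,3),round(y,3),np.round(s,3))
E
python3 chk.py
```

```text
4.75 [ 0.4625 -0.1969  0.0683] [ 6.944e-01  7.196e-01 -2.000e-04 -7.000e-04] yaw 92.04 [ 0.52  0.56 -0.3   2.06  0.3   0.56  0.04] 0.021358395046988134
scene [282. 291.] 0.647 0.03 [0.038 0.032]
scene [230. 242.] 0.649 -0.096 [0.037 0.035]
scene [303. 171.] 0.46 -0.142 [0.039 0.026]
side [277. 216.] 0.645 0.027 [0.026 0.045]
side [437. 185.] 0.46 -0.142 [0.024 0.041]
side [317. 166.] 0.646 -0.096 [0.031 0.038]
```

Request:
servo_tool:
  commands:
    - [0,0,0,0,14,0,-0.5]
    - [0,0,0,-1,28,0,-0.5]
    - [0,0,0,-1,40,0,-0.5]
    - [0,0,0,-2,52,0,-0.5]
    - [0,0,0,-2,64,0,-0.5]
    - [0,0,0,-3,76,0,-0.5]
    - [0,0,0,-3,88,0,-0.5]
    - [0,0,0,-3,100,0,-0.5]

```text
t: 5.52
position: [0.4605, -0.0968, 0.0695]
ee_rot: [0.695, 0.719, 0.0, 0.001]
force: [0.4, -0.4, 1.4]
gripper_width: 0.0213
gripper_force: 0.4
```

Request:
servo_tool:
  commands:
    - [0,0,0,0,12,0,-0.5]
    - [0,0,0,-1,24,0,-0.5]
    - [0,0,0,-1,36,0,-0.5]
    - [0,0,0,-2,48,0,-0.5]
    - [0,0,0,-2,60,0,-0.5]
    - [0,0,0,-3,72,0,-0.5]
    - [0,0,0,-3,84,0,-0.5]
    - [0,0,0,-3,96,0,-0.5]

```text
t: 6.18
position: [0.4575, -0.0006, 0.0694]
ee_rot: [0.695, 0.719, 0.001, 0.001]
force: [-0.4, -0.5, 0.4]
gripper_width: 0.0215
gripper_force: 0.4
```

```bash
python3 o.py; python3 chk.py; python3 - <<'E'
from workcell import r
import cv2
cv2.imwrite("pics/s4.png",r.capture("side")["frame"][120:420,150:500].repeat(2,0).repeat(2,1)[:600])
E
```

```text
6.1833 [ 0.4575 -0.0006  0.0694] [6.946e-01 7.194e-01 6.000e-04 8.000e-04] yaw 92.0 [ 0.08  0.51 -0.26  2.18  0.27  0.48 -0.35] 0.02145969215674765
scene [282. 291.] 0.647 0.03 [0.038 0.032]
scene [230. 242.] 0.649 -0.096 [0.037 0.035]
scene [369. 221.] 0.46 0.021 [0.038 0.025]
side [393. 261.] 0.46 0.024 [0.035 0.025]
side [277. 216.] 0.645 0.027 [0.026 0.045]
side [379. 175.] 0.548 -0.122 [0.012 0.042]
side [349. 184.] 0.568 -0.094 [0.098 0.059]
side [317. 166.] 0.646 -0.096 [0.031 0.038]
```

View pics/s4.png

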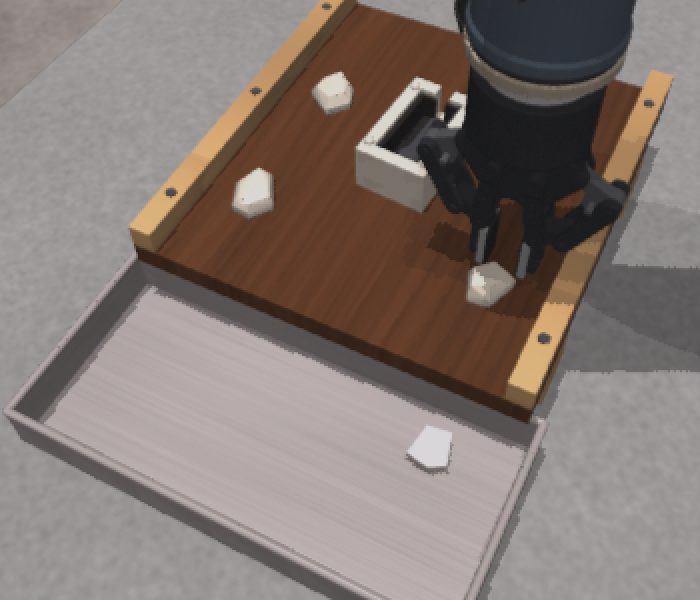

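The second chip is just ahead of the fork at about (490,285) in the crop, near its centre. I carry on over the end, then lift and cross to the other lane.

Request:
servo_tool:
  commands:
    - [0,0,0,1,12,0,-0.5]
    - [0,0,0,1,24,0,-0.5]
    - [0,0,0,1,36,0,-0.5]
    - [0,0,0,1,48,0,-0.5]
    - [0,0,0,1,60,0,-0.5]
    - [0,0,0,1,72,0,-0.5]
    - [0,0,0,0,84,0,-0.5]
    - [0,0,0,0,96,0,-0.5]

```text
t: 7.0
position: [0.4571, 0.094, 0.0688]
ee_rot: [0.695, 0.719, 0.0, 0.0]
force: [-0.5, -0.3, 0.8]
gripper_width: 0.021
gripper_force: 0.0
```

Request:
servo_tool:
  commands:
    - [0,0,0,0,12,0,-0.5]
    - [0,0,0,0,22,0,-0.5]
    - [0,0,0,0,22,0,-0.5]

```text
t: 7.25
position: [0.4574, 0.1182, 0.0687]
ee_rot: [0.694, 0.72, 0.001, 0.0]
force: [0.4, 1.3, 0.4]
gripper_width: 0.0215
gripper_force: 0.0
```

```bash
python3 o.py; python3 chk.py
```

```text
7.25 [0.4574 0.1182 0.0687] [0.694  0.7199 0.0008 0.    ] yaw 92.1 [-0.18  0.52 -0.24  2.14  0.25  0.5  -0.57] 0.02148254422194563
scene [282. 291.] 0.647 0.03 [0.037 0.033]
scene [402. 277.] 0.506 0.127 [0.026 0.023]
scene [230. 242.] 0.649 -0.095 [0.039 0.035]
side [356. 330.] 0.456 0.139 [0.016 0.012]
side [277. 216.] 0.645 0.027 [0.026 0.046]
side [317. 166.] 0.646 -0.095 [0.032 0.039]
```

Request:
servo_tool:
  commands:
    - [0,0,0,0,0,40,-0.5]
    - [0,0,0,0,0,80,-0.5]
    - [0,0,0,30,-10,85,-0.5]
    - [0,0,0,65,-30,85,-0.5]
    - [0,0,0,95,-55,85,-0.5]
    - [0,0,0,125,-80,85,-0.5]
    - [0,0,0,155,-105,85,-0.5]
    - [0,0,0,180,-130,85,-0.5]

```text
t: 8.02
position: [0.6383, -0.0167, 0.1533]
ee_rot: [0.695, 0.719, -0.0, 0.0]
force: [-0.2, -0.2, 0.5]
gripper_width: 0.0212
gripper_force: 0.0
```

Request:
servo_tool:
  commands:
    - [0,0,0,10,-9,0,-0.5]
    - [0,0,0,10,-9,0,-0.5]
    - [0,0,0,10,-9,-30,-0.5]
    - [0,0,0,10,-9,-60,-0.5]
    - [0,0,0,10,-9,-80,-0.5]
    - [0,0,0,10,-9,-85,-0.5]
    - [0,0,0,10,-9,-85,-0.5]

```text
t: 8.6
position: [0.6453, -0.0226, 0.067]
ee_rot: [0.695, 0.719, -0.001, -0.001]
force: [-0.5, 0.2, 0.5]
gripper_width: 0.0213
gripper_force: 0.0
```

```bash
python3 o.py; python3 chk.py
```

```text
8.6 [ 0.6453 -0.0226  0.067 ] [ 0.6946  0.7194 -0.0013 -0.0013] yaw 92.01 [ 0.11  0.71 -0.25  1.69  0.23  0.78 -0.21] 0.021297317043605886
scene [282. 291.] 0.646 0.029 [0.039 0.032]
scene [298. 211.] 0.539 -0.087 [0.096 0.06 ]
side [277. 216.] 0.645 0.027 [0.026 0.046]
```

Request:
servo_tool:
  commands:
    - [0,0,0,1,14,1,-0.5]
    - [0,0,0,1,26,1,-0.5]
    - [0,0,0,0,38,1,-0.5]
    - [0,0,0,0,50,1,-0.5]
    - [0,0,0,-1,62,1,-0.5]
    - [0,0,0,-1,74,1,-0.5]
    - [0,0,0,-1,86,1,-0.5]
    - [0,0,0,-1,86,1,-0.5]

```text
t: 9.37
position: [0.6462, 0.0678, 0.07]
ee_rot: [0.693, 0.72, 0.001, -0.0]
force: [0.1, 0.8, 2.8]
gripper_width: 0.0209
gripper_force: 1.3
```

```bash
python3 o.py; python3 chk.py; python3 - <<'E'
from workcell import r
import cv2
cv2.imwrite("pics/s5.png",r.capture("side")["frame"][120:420,150:500].repeat(2,0).repeat(2,1)[:600])
E
```

```text
9.3667 [0.6462 0.0678 0.07  ] [ 6.935e-01  7.205e-01  1.100e-03 -1.000e-04] yaw 92.19 [-0.03  0.71 -0.24  1.68  0.22  0.78 -0.33] 0.020944952612202628
scene [311. 318.] 0.645 0.089 [0.037 0.031]
scene [230. 242.] 0.649 -0.095 [0.039 0.035]
side [254. 244.] 0.645 0.088 [0.028 0.044]
side [317. 166.] 0.646 -0.095 [0.032 0.039]
```

View pics/s5.png

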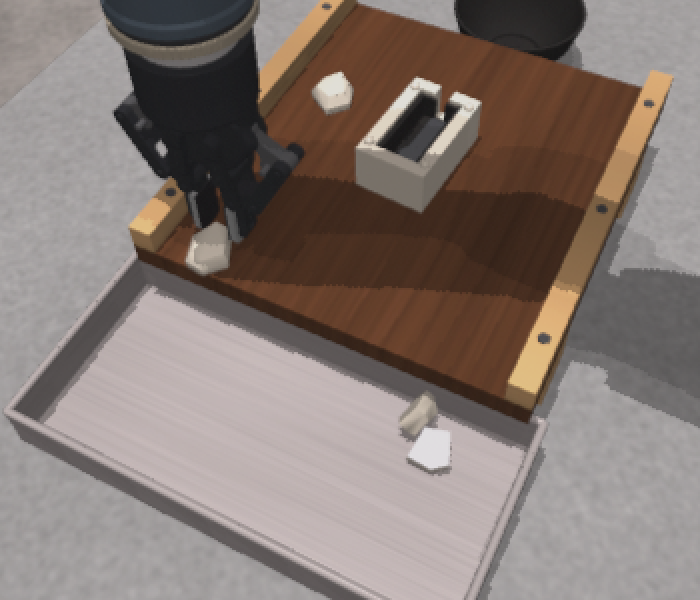

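Two chips lie in the tray at (420,415) and (430,450) in the crop. The third is ahead of the fork at (210,250), close to the edge, and the mould and bowl are undisturbed.

Request:
servo_tool:
  commands:
    - [0,0,0,0,12,0,-0.5]
    - [0,0,0,0,24,0,-0.5]
    - [0,0,0,0,36,0,-0.5]
    - [0,0,0,0,48,0,-0.5]
    - [0,0,0,0,58,0,-0.5]
    - [0,0,0,0,62,0,-0.5]
    - [0,0,0,0,62,40,-0.5]
    - [0,0,0,0,55,80,-0.5]

```text
t: 10.18
position: [0.6439, 0.1208, 0.1479]
ee_rot: [0.693, 0.721, -0.002, -0.002]
force: [1.6, -0.2, 0.2]
gripper_width: 0.0213
gripper_force: 0.0
```

Request:
servo_tool:
  commands:
    - [0,0,0,0,-35,0,-0.5]
    - [0,0,0,1,-70,0,-0.5]
    - [0,0,0,2,-105,0,-0.5]
    - [0,0,0,3,-140,0,-0.5]
    - [0,0,0,4,-175,0,-0.5]
    - [0,0,0,5,-210,0,-0.5]
    - [0,0,0,5,-240,0,-0.5]
    - [0,0,0,5,-268,0,-0.5]

```text
t: 10.85
position: [0.6506, -0.152, 0.1493]
ee_rot: [0.695, 0.719, -0.0, 0.0]
force: [0.8, 0.7, -0.4]
gripper_width: 0.0214
gripper_force: 0.0
```

```bash
python3 o.py; python3 chk.py
```

```text
10.85 [ 0.6506 -0.152   0.1493] [ 6.951e-01  7.189e-01 -4.000e-04  2.000e-04] yaw 91.93 [ 0.31  0.64 -0.26  1.55  0.19  0.97  0.03] 0.021414650186082927
scene [230. 243.] 0.649 -0.095 [0.039 0.035]
side [317. 166.] 0.646 -0.096 [0.031 0.038]
```

Chip 3 is off the board. Now the last one, at (0.6475, -0.096).

Request:
servo_tool:
  commands:
    - [0,0,0,-1,3,-30,-0.5]
    - [0,0,0,-1,3,-60,-0.5]
    - [0,0,0,-1,3,-77,-0.5]
    - [0,0,0,-1,3,-80,-0.5]
    - [0,0,0,-1,3,-80,-0.5]
    - [0,0,0,-1,14,-80,-0.5]
    - [0,0,0,-1,26,-80,-0.5]
    - [0,0,0,-1,38,-80,-0.5]

```text
t: 11.62
position: [0.6509, -0.1096, 0.0709]
ee_rot: [0.695, 0.719, 0.001, 0.001]
force: [-0.0, -0.1, 0.8]
gripper_width: 0.0214
gripper_force: 0.2
```

Request:
servo_tool:
  commands:
    - [0,0,0,0,12,0,-0.5]
    - [0,0,0,-1,24,0,-0.5]
    - [0,0,0,-1,36,0,-0.5]
    - [0,0,0,-2,48,0,-0.5]
    - [0,0,0,-2,60,0,-0.5]
    - [0,0,0,-3,72,0,-0.5]
    - [0,0,0,-3,84,0,-0.5]

```text
t: 12.2
position: [0.6474, -0.027, 0.0702]
ee_rot: [0.695, 0.719, 0.0, 0.001]
force: [-0.0, -3.2, 6.1]
gripper_width: 0.0211
gripper_force: 3.2
```

```bash
python3 o.py; python3 chk.py
```

```text
12.2 [ 0.6474 -0.027   0.0702] [6.948e-01 7.192e-01 1.000e-04 1.000e-03] yaw 91.98 [ 0.1   0.7  -0.22  1.68  0.21  0.78 -0.18] 0.021138577747529166
scene [268. 277.] 0.647 -0.005 [0.035 0.035]
scene [298. 211.] 0.539 -0.087 [0.096 0.06 ]
side [287. 203.] 0.644 -0.002 [0.028 0.035]
```

Request:
servo_tool:
  commands:
    - [0,0,0,0,12,0,-0.5]
    - [0,0,0,-1,24,0,-0.5]
    - [0,0,0,-1,36,0,-0.5]
    - [0,0,0,-2,48,0,-0.5]
    - [0,0,0,-2,60,0,-0.5]
    - [0,0,0,-3,72,0,-0.5]
    - [0,0,0,-3,84,0,-0.5]

```text
t: 12.88
position: [0.6437, 0.0583, 0.0696]
ee_rot: [0.694, 0.72, 0.0, 0.0]
force: [0.5, -3.1, 5.5]
gripper_width: 0.0212
gripper_force: 2.7
```

```bash
python3 o.py; python3 chk.py
```

```text
12.8833 [0.6437 0.0583 0.0696] [6.945e-01 7.195e-01 1.000e-04 1.000e-04] yaw 92.03 [-0.03  0.7  -0.22  1.69  0.2   0.77 -0.31] 0.02117674314367403
scene [309. 314.] 0.643 0.081 [0.034 0.034]
side [257. 244.] 0.64 0.084 [0.028 0.036]
```

Request:
servo_tool:
  commands:
    - [0,0,0,0,12,0,-0.5]
    - [0,0,0,0,24,0,-0.5]
    - [0,0,0,0,36,0,-0.5]
    - [0,0,0,0,48,0,-0.5]
    - [0,0,0,0,60,0,-0.5]
    - [0,0,0,0,70,0,-0.5]
    - [0,0,0,0,70,0,-0.5]

```text
t: 13.57
position: [0.6435, 0.1307, 0.0693]
ee_rot: [0.693, 0.721, 0.001, -0.001]
force: [-0.5, 0.9, -0.3]
gripper_width: 0.0212
gripper_force: 0.0
```

Request:
servo_tool:
  commands:
    - [0,0,0,0,0,40,-0.5]
    - [0,0,0,0,0,80,-0.5]
    - [0,0,0,0,0,120,-0.5]
    - [0,0,0,0,0,160,-0.5]
    - [0,0,0,-20,-40,170,-0.5]
    - [0,0,0,-30,-80,170,-0.5]
    - [0,0,0,-30,-80,170,-0.5]
    - [0,0,0,-30,-80,170,-0.5]

```text
t: 14.23
position: [0.6134, 0.0418, 0.2399]
ee_rot: [0.697, 0.717, -0.001, 0.001]
force: [-0.2, 0.9, 0.9]
gripper_width: 0.0217
gripper_force: 0.0
```

```bash
python3 o.py; python3 chk.py; python3 - <<'E'
from workcell import r
import cv2,numpy as np
a=r.capture("side")["frame"][80:450,140:540]; b=r.capture("scene")["frame"][80:450,140:540]
cv2.imwrite("pics/s6.png",np.hstack([a,b]))
E
```

```text
14.2333 [0.6134 0.0418 0.2399] [ 0.6969  0.7172 -0.0008  0.001 ] yaw 91.65 [ 0.    0.48 -0.23  1.59  0.12  1.09 -0.23] 0.021651790314210304
scene [290. 215.] 0.539 -0.088 [0.097 0.06 ]
```

View pics/s6.png

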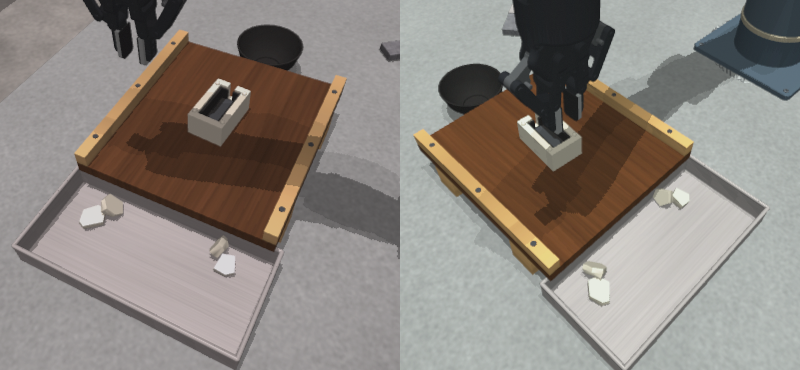

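All four chips lie in the tray: (92,216), (112,205), (219,246) and (225,265) in the left half of the picture. The board is clear except for the mould, and the mould and bowl stand where they were.

```bash
python3 -c "
from workcell import r
print(r.close_job())"
```

```text
the job is handed in; nothing more can be done
None
```

All four chips were swept off the board's open end into the scrap tray, with the mould and bowl left where they stood, and the job was handed in at about 14 s of the 64 s allowed.

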